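# Present the green-capped jar on the spice carousel

## Robot

A 6-joint arm with a two-finger parallel gripper is mounted at the origin on a cart in front of the work surface, level with it; the furniture and walls round the work are solid. World frame = base frame: x ahead of the robot, y to its left, z up, the work surface at z = 0. Lengths are in m, angles in degrees, forces in N, time in s.
With the tool pointing down it reaches from about 0.375 to 0.9 m from the base axis. Payload 3.1 kg.
Tool frame: the origin (TCP) lies on the centre line of the jaws, within the pads' length; the fingertips stand 11 mm ahead of it and the grasp point (between the pads) lies 8 mm behind it; z points along the fingers, y is the line along which they close (so a half turn about z gives the same grasp; the last joint's range is limited). The gripper opens to 87 mm and grips with 3 to 60 N. Pads are 19 mm wide; open, the fingers measure 117 mm over their backs; the gripper's body (75 mm by 190 mm) begins 51 mm behind the grasp point.
Start: joints at [-73.654, 30.224, 82.088, -0, 67.689, -10.227], TCP at [0.28, -0.559, 0.234] pointing down, gripper open.
Joint ranges: [-176.69, 176.69], [-43.24, 126.21], [12.49, 139.97], [-82, 262], [0, 151.66], [-163.58, 163.58]. Speed limits (degrees/s): [159.86, 159.86, 180, 180, 180, 180].

## Interface

Orientations are given as a 3x3 rotation matrix whose columns are the frame's x, y, z axes.
In Python, from rig import * gives the robot as it stands.
- The arm moves only by the shell command python3 -m inch 'ROWS'. ROWS is JSON, a list of rows, each an object of numbers: "gripper": the opening in per cent of the stroke, from 0 (shut) to 100 (fully open); "dx", "dy", "dz": the shift along the tool's x, y, z in mm; "turn": the turn about the tool's z in rad. A call has 1 to 12 rows; each row is the pose to reach, as a shift and turn from the pose commanded when the call began, along the tool's axes at that moment; what a row does not reach only later rows make up. A row lasts 1/10 s, in which the tool goes at most 50 mm and 8.59 degrees, less where a joint would pass 70% of its speed; a pose out of reach is approached as far as the arm can. A call with a gripper value outside its range is refused whole. The fingers move at their own pace and stop on an object; the grip force is fixed at half the most. Time passes only in rows, so rows that repeat a pose let the fingers close. It gives the time, the measured TCP pose, the force and the opening at its end, in the units of the state.
- read_state(): the state, without advancing time (a new reading comes with each control period).
- capture(name): name is "side" or "top"; returns the picture (400x640x3 uint8, red, green, blue); there is no depth.
- get_calibration(name): a dict with "camera_matrix" (3x3 intrinsics, pixels), "world_to_cam" (4x4, takes a point from world to camera coordinates). Camera axes: x right, y down, z forward; pixel columns grow to the right and rows downward; lengths in m; the calibration is good to about 2 mm. A picture is of the moment at which its call begins. get_calibration takes no time and is no camera call.
- hand_in(): hands the job in, once; it reports no verdict.
Trained networks look in the newest picture that a camera, given by its name, has taken for a name from the list of things; names that differ only in an ending like _2 or _b are one class to them, and where a whole thing is asked for, a point or a joint stands for the part that bears it (a point fixed in the world has none). Each returns a list of dicts, best first, with "score" (0 to 1); they miss things now and then, are a little off and sometimes report something else, mostly with a low value. They report only what shows in the picture. A call takes as long as a camera call. They do not tell look-alikes from the thing itself.
- recognise(camera, query): "extent" ([centre column, centre row, width, height] in pixels, round what is visible of it).
The state is a dict: "time_s": time; "joint_positions": joint angles; "qvel": joint speeds; "tau": joint torques, N m; "position": TCP position; "tcp_rot": TCP orientation; "force": force on the tool from outside, world axes, zero at the start; "moment": the same for the moment, N m; "opening": opening from 0.0 (shut) to 1.0 (fully open).
Only numpy, scipy, OpenCV 4.12 (cv2) and the standard library are available. Lean on these libraries where they do the work, as an engineer would, in place of code of your own. Each camera call takes 0.05 s, during which the arm holds its last target. There are 200 camera calls.

## Task

Get the green-capped spice ready to be measured out: lift the little steel measuring cup with the wooden knob off its hook and stand it upright on the round cork mat, then turn the spice carousel until the green-capped jar stands right behind the orange pointer on the carousel's foot. Finish while gripping the wooden bar on top of the carousel and holding it still there - do not let go. Keep all jars upright in their sockets and leave the shaker, the low jar and the pumpkin where they are.

Things in the scene. Friction and masses are not known exactly. Their poses are not given: they have to be found in the camera images.
- cup_knob (a point): Centre of the upright wooden knob (16 mm across, 37 mm tall) of the round steel measuring cup. Right under the knob a wire arch, then the open cup, 60 mm across, 50 mm tall, its flat foot 129 mm below this point. The arch opening, 55 mm high from rim to apex, hangs on the hook arm; the apex is 24 mm below this point. z points up along the knob. About 0.12 kg.
- hook: Fixed steel hook stand, 172 mm tall; origin at the bottom of its post. The 8 mm thick arm points along its -x, is lowest 70 mm from the post and ends in an upturned tip 91 mm from the post and 16 mm above the lowest place. To free the cup, lift it about 30 mm (over 20; beyond 42 its rim meets the arm from below), then draw it along the hook's -x by 60 mm or more.
- hook_rest (a point): Upper side of the hook arm at its lowest place, where the cup hangs, 164 mm above the worktop; axes as hook (the arm points to -x).
- cork_mat: Round cork mat fixed on the worktop, 120 mm across, 6 mm thick; origin at the centre of its underside, on the worktop.
- foot: Fixed foot of the spice carousel, under the turntable; origin on the axis of rotation, on the worktop. Its -x points to the front, where a tongue ends in an orange pointer block (26 x 24 mm, 16 mm high) that sticks out beyond the turntable's rim, 126 to 152 mm from the axis.
- turntable: The carousel's turntable; origin under its centre, on the axis of rotation, 14 mm above the worktop; x axis along the bar on top. Turns easily (0.03 N m of friction), at least a full turn either way. Wooden plate 236 mm across with six sockets 36 mm deep, 85 mm from the axis, 60 degrees apart, a spice jar loose in each with 1 to 2 mm of play.
- bar (a point): Wooden bar handle on top of the carousel's centre post, turning with the turntable; this point is the bar's centre, on the axis of rotation, 176 mm above the worktop. 70 mm long along its x, 14 mm thick along its y, 34 mm tall (159 to 193 mm above the worktop). The jar caps reach up to 138 mm above the worktop.
- jar_green: Spice jar with the GREEN cap (the only green one), 44 mm across, 116 mm tall; origin at the centre of its underside, which stands 22 mm above the worktop in a carousel socket, 85 mm from the axis.
- jar_black: Spice jar with a black cap, 44 mm across, 98 to 113 mm tall, standing in a carousel socket; origin at the centre of its underside. Stays in its socket.
- jar_red: Spice jar with a red cap, 44 mm across, 98 to 113 mm tall, standing in a carousel socket; origin at the centre of its underside. Stays in its socket.
- jar_black2: Spice jar with a black cap, 44 mm across, 98 to 113 mm tall, standing in a carousel socket; origin at the centre of its underside. Stays in its socket.
- jar_white: Spice jar with a white cap, 44 mm across, 98 to 113 mm tall, standing in a carousel socket; origin at the centre of its underside. Stays in its socket.
- jar_white2: Spice jar with a white cap, 44 mm across, 98 to 113 mm tall, standing in a carousel socket; origin at the centre of its underside. Stays in its socket.
- shaker: Bystander: a small glass salt shaker with a grey cap, 44 mm across, 90 mm tall; origin at the centre of its underside, on the worktop. To be left alone.
- barley_jar: Bystander: a low screw-lid glass jar of dry goods, 73 mm across, 75 mm tall; origin at the centre of its underside, on the worktop. To be left alone.
- gourd: Bystander: a small cream pumpkin, about 62 mm across, 57 mm tall; origin at the centre of its underside, on the worktop. To be left alone.
Mind the look-alikes: they are no part of the job. Leave any pink or purple look-alike of the jar_black2 alone.

How it is judged (in metres and radians):
On the way, in this order (a step that is already met when the one before it is completed fails the run):
1. the cup has been lifted up and off the hook (horizontal distance between cup_knob and hook_rest above 0.04 m and height (world z) of cup_knob above 0.16 m), for 0.1 s.
2. the cup stands upright on the cork mat (horizontal distance between cup_knob and cork_mat below 0.032 m and angle between cup_knob's own z axis and vertical below 0.12 rad and height (world z) of cup_knob between 0.125 and 0.145 m), for 0.3 s.
3. the green-capped jar is at the pointer and the fingers hold the bar (y of jar_green in the frame of foot between -0.01 and 0.01 m and x of jar_green in the frame of foot below -0.07 m and contact force between the fingers and turntable above 1 N and distance between the grasp point and bar below 0.045 m), for 0.2 s.
At the end, for the whole second after the job is handed in: Green-capped jar within 10 mm of the pointer's centre line, in front; fingers press the bar with over 1 N, turntable still (under 0.08 rad/s); cup upright (0.12 rad) on the mat, centres within 32 mm; all six jars upright in their sockets (all of step 2 and all of step 3 and angular speed of turntable below 0.08 rad/s and angle between each of jar_black, jar_green, jar_red, jar_black2, jar_white, jar_white2's own z axis and vertical below 0.25 rad and height (world z) of each of jar_black, jar_green, jar_red, jar_black2, jar_white, jar_white2 below 0.034 m); the arm keeps its last pose, push and grip.
It fails at once if a bystander was moved more than 30 mm (distance of any of shaker, barley_jar, gourd from where it was at the start of the episode above 0.03 m).
It fails at once if a jar was knocked over or taken out of its socket (angle between any of jar_black, jar_green, jar_red, jar_black2, jar_white, jar_white2's own z axis and vertical above 0.5 rad or height (world z) of any of jar_black, jar_green, jar_red, jar_black2, jar_white, jar_white2 above 0.05 m).
It also fails if it takes over 51 s, if anything falls off the work surface, if the arm or the gripper's body presses on something with over 40 N, if the wrist force passes 120 N, or if a joint passes its speed limit or range.

## Working session

There is one attempt and no reset: what is moved stays moved. The work goes in short steps, Python scripts to look and compute and a shell command to move; the robot and the scene stay as the last step left them, time stands still between calls to the robot, and variables do not carry over. Pictures are saved under pics/ and viewed, on a budget of 10 in all, crops included, one or two more only if the job needs it, and the job is handed in when it is done.

```bash
mkdir -p pics
cat > h.py <<'E'
from rig import *
import numpy as np, cv2
def ray(c,u,v):
    k=get_calibration(c);K=np.array(k["camera_matrix"]);T=np.array(k["world_to_cam"])
    R=T[:3,:3];o=-R.T@T[:3,3];d=R.T@np.linalg.solve(K,[u,v,1]);return o,d
def atz(c,u,v,z):
    o,d=ray(c,u,v);return o+d*(z-o[2])/d[2]
def proj(c,p):
    k=get_calibration(c);K=np.array(k["camera_matrix"]);T=np.array(k["world_to_cam"])
    q=K@(T@np.append(p,1))[:3];return q[:2]/q[2]
def save(c,n,crop=None,s=1):
    im=capture(c)[:,:,::-1]
    if crop: x0,y0,x1,y1=crop; im=im[y0:y1,x0:x1]
    cv2.imwrite("pics/"+n,cv2.resize(np.ascontiguousarray(im),None,fx=s,fy=s,interpolation=cv2.INTER_CUBIC))
E
python3 - <<'E'
from h import *
np.set_printoptions(precision=3,suppress=True)
for c in("top","side"):
    save(c,c+"0.png",s=1.25)
    print(c,ray(c,320,200))
    for q in ["cup_knob","hook","cork_mat","foot","turntable","bar","jar_green","shaker","barley_jar","gourd"]:
        print(q,[(np.round(r["extent"]),round(r["score"],2)) for r in recognise(c,q)[:3]])
s=read_state();print(s["time_s"],s["position"],s["tcp_rot"])
E
```

```text
top (array([0.245, 0.007, 1.427]), array([ 0.167,  0.011, -0.986]))
cup_knob [(array([446., 183.,  30.,  22.]), 0.82), (array([435., 168.,  44.,  33.]), 0.34)]
hook [(array([436., 168.,  47.,  36.]), 0.65), (array([338., 197.,  19.,  16.]), 0.58)]
cork_mat [(array([418., 218.,  40.,  37.]), 0.75), (array([310., 204.,  82.,  83.]), 0.19)]
foot [(array([369., 156.,  15.,  19.]), 0.6), (array([304., 245.,   8.,  13.]), 0.41)]
turntable [(array([310., 205.,  84.,  83.]), 0.66), (array([435., 168.,  40.,  34.]), 0.38)]
bar [(array([311., 205.,  80.,  81.]), 0.59)]
jar_green [(array([291., 175.,  17.,  22.]), 0.71), (array([447., 182.,  33.,  24.]), 0.67)]
shaker [(array([368., 154.,  18.,  19.]), 0.61)]
barley_jar []
gourd [(array([211., 162.,  19.,  16.]), 0.84)]
side (array([-0.394, -0.299,  0.715]), array([ 0.806,  0.276, -0.523]))
cup_knob [(array([373., 216.,  16.,  28.]), 0.74), (array([444., 225.,  31.,  56.]), 0.57)]
hook [(array([432., 226.,  40.,  65.]), 0.59)]
cork_mat [(array([410., 277.,  44.,  29.]), 0.58)]
foot [(array([280., 266.,  18.,  16.]), 0.59)]
turntable [(array([304., 221.,  70.,  86.]), 0.75)]
bar [(array([305., 219.,  74.,  86.]), 0.74)]
jar_green [(array([293., 205.,   9.,  14.]), 0.45)]
shaker [(array([372., 217.,  16.,  30.]), 0.64), (array([407., 278.,  45.,  32.]), 0.5)]
barley_jar [(array([433., 225.,  40.,  66.]), 0.5), (array([203., 225.,  24.,  21.]), 0.48)]
gourd []
1.1 [ 0.28  -0.559  0.234] [[ 0.894  0.447  0.   ]
 [ 0.447 -0.894 -0.   ]
 [-0.     0.    -1.   ]]
```

Run:
```python
from h import *
a=capture("top")[110:290,190:500,::-1];b=capture("side")[150:310,180:480,::-1]
f=lambda i:cv2.resize(np.ascontiguousarray(i),None,fx=2.55,fy=2.55,interpolation=cv2.INTER_CUBIC)
cv2.imwrite("pics/a.png",f(a));cv2.imwrite("pics/b.png",f(b))
```

```text
(no output)
```

View pics/a.png

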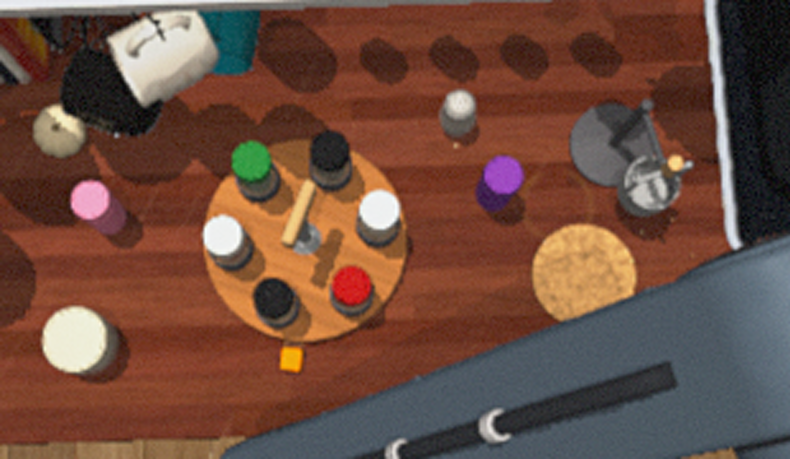

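View pics/b.png

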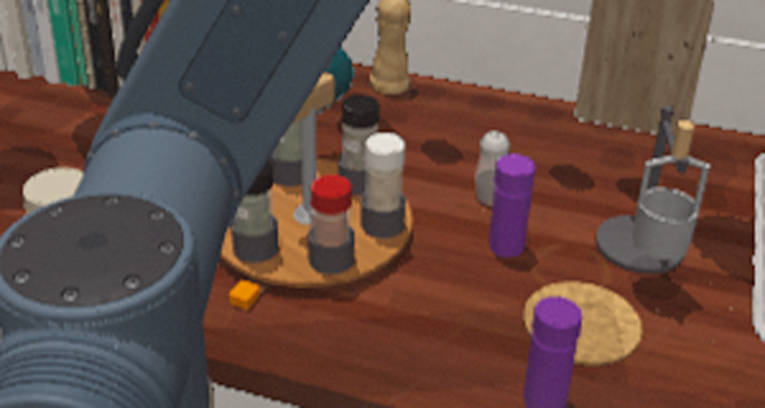

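Top view crop: green cap (252,162), orange pointer (291,359), bar from (305,185) to (290,240), cork mat (584,273), knob (676,164), hook post top (648,103). Look-alikes: a pink jar (92,205), a purple jar (502,178), and a second purple jar that only shows in the side view, in front of the mat at crop (552,350). The knob could be mistaken for the shaker or the hook. The only wooden knob on a wire arch is the one at the hook, so I'll use that.

```bash
cat >> h.py <<'E'
def tri(p,q):
    o1,d1=ray("top",*p);o2,d2=ray("side",*q)
    s=np.linalg.lstsq(np.c_[d1,-d2],o2-o1,rcond=None)[0]
    a,b=o1+s[0]*d1,o2+s[1]*d2;return (a+b)/2,np.linalg.norm(a-b)
def blobs(c,lo,hi,amin=8):
    im=cv2.cvtColor(np.ascontiguousarray(capture(c)[:,:,::-1]),cv2.COLOR_BGR2HSV)
    n,l,st,ce=cv2.connectedComponentsWithStats(cv2.inRange(im,np.array(lo),np.array(hi)))
    return [(np.round(ce[i],1).tolist(),st[i].tolist()) for i in range(1,n) if st[i,4]>=amin]
E
python3 - <<'E'
from h import *
np.set_printoptions(precision=3,suppress=True)
A=lambda u,v:(u/2.55+190-.3,v/2.55+110-.3); B=lambda u,v:(u/2.55+180-.3,v/2.55+150-.3)
print("knobtop",tri(A(676,163),B(684,124)), atz("top",*A(676,163),.205))
print("posttop",tri(A(648,103),B(667,110)), "base",atz("top",*A(612,143),.0),atz("side",*B(641,244),.003))
print("mat",atz("top",*A(584,273),.006),atz("side",*B(583,322),.006))
print("pointer",atz("top",*A(291,358),.016))
print("green",atz("top",*A(252,161),.138))
for n,p,z in [("white",(224,235),.13),("black2",(274,300),.13),("red",(351,286),.13),("white2",(380,211),.13),("black",(330,152),.13)]: print(n,atz("top",*A(*p),z))
print("bar",atz("top",*A(305,185),.193),atz("top",*A(290,240),.193))
print("tt",atz("top",*A(306,240),.036))
print("purple2",atz("side",*B(556,310),.125)," purple",tri(A(504,170),B(515,165)))
for c in("top","side"):
  print(c,"orange/wood",[b for b in blobs(c,(12,90,150),(24,255,255)) ])
  print("purple",blobs(c,(130,100,60),(155,255,255)),"green",blobs(c,(45,120,50),(75,255,255)))
E
```

```text
knobtop (array([ 0.51 , -0.328,  0.207]), np.float64(0.0027153760105167292)) [ 0.51  -0.33   0.205]
posttop (array([ 0.58 , -0.311,  0.18 ]), np.float64(0.0031892936432655838)) base [ 0.581 -0.312  0.   ] [ 0.578 -0.311  0.003]
mat [ 0.426 -0.268  0.006] [ 0.421 -0.268  0.006]
pointer [0.337 0.073 0.016]
green [0.541 0.105 0.138]
white [0.463 0.136 0.13 ]
black2 [0.391 0.084 0.13 ]
red [0.404 0.003 0.13 ]
white2 [ 0.484 -0.031  0.13 ]
black [0.55  0.021 0.13 ]
bar [0.501 0.047 0.193] [0.445 0.063 0.193]
tt [0.47  0.052 0.036]
purple2 [ 0.291 -0.249  0.125]  purple (array([ 0.528, -0.166,  0.109]), np.float64(0.0036816717869275167))
top orange/wood [([308.1, 207.4], [270, 169, 79, 75, 2195]), ([454.6, 173.4], [452, 171, 6, 6, 33]), ([418.0, 215.7], [399, 198, 41, 38, 1174]), ([303.9, 250.3], [300, 246, 9, 10, 83]), ([233.0, 325.4], [220, 283, 26, 115, 1364]), ([275.9, 302.5], [272, 283, 11, 38, 166]), ([172.8, 297.0], [170, 285, 7, 24, 89]), ([178.1, 342.2], [167, 285, 23, 107, 734]), ([191.0, 309.4], [189, 285, 5, 49, 107]), ([465.5, 293.7], [465, 288, 3, 11, 14]), ([463.4, 303.5], [
[... 1457 characters left out ...]
88.1, 172.9], [281, 165, 15, 17, 200])]
side orange/wood [([333.7, 151.5], [328, 148, 12, 8, 62]), ([306.8, 180.7], [304, 179, 6, 5, 18]), ([329.1, 181.9], [325, 179, 11, 6, 17]), ([448.4, 198.6], [446, 197, 6, 4, 21]), ([293.6, 244.0], [283, 222, 24, 39, 427]), ([323.3, 245.1], [316, 228, 20, 29, 207]), ([339.7, 234.4], [339, 229, 3, 12, 23]), ([270.4, 248.6], [267, 240, 11, 17, 54]), ([275.1, 264.3], [270, 260, 12, 11, 81]), ([413.4, 275.1], [386, 260, 46, 32, 741]), ([332.7, 342.9], [332, 339, 2, 8, 11]), ([143.5, 388.7], [137, 379, 14, 21, 112])]
purple [([237.5, 51.8], [222, 47, 30, 10, 203]), ([380.1, 229.8], [372, 210, 18, 41, 546]), ([396.0, 289.1], [386, 267, 22, 47, 768])] green []
```

```bash
python3 -m inch '[{"gripper":100,"dx":308,"dy":-103,"dz":-20,"turn":0.218},{"gripper":100,"dx":308,"dy":-103,"dz":-20,"turn":0.218},{"gripper":100,"dx":308,"dy":-103,"dz":-20,"turn":0.218},{"gripper":100,"dx":308,"dy":-103,"dz":-20,"turn":0.218},{"gripper":100,"dx":308,"dy":-103,"dz":-20,"turn":0.218},{"gripper":100,"dx":308,"dy":-103,"dz":-20,"turn":0.218},{"gripper":100,"dx":308,"dy":-103,"dz":-20,"turn":0.218},{"gripper":100,"dx":308,"dy":-103,"dz":-20,"turn":0.218},{"gripper":100,"dx":308,"dy":-103,"dz":-20,"turn":0.218},{"gripper":100,"dx":308,"dy":-103,"dz":-20,"turn":0.218},{"gripper":100,"dx":308,"dy":-103,"dz":-20,"turn":0.218}]'
python3 - <<'E'
from h import *
np.set_printoptions(precision=3,suppress=True)
s=read_state();print(s["position"],s["tcp_rot"],s["joint_positions"])
save("side","c.png",(340,120,500,240),4)
im=capture("top")
cv2.imwrite("pics/d.png",cv2.resize(np.ascontiguousarray(im[100:300,190:510,::-1]),None,fx=2.5,fy=2.5,interpolation=cv2.INTER_CUBIC))
E
```

```text
time_s: 2.6
position: [0.508, -0.3302, 0.2534]
tcp_rot: [[0.97, 0.241, -0.0], [0.241, -0.97, 0.0], [-0.0, -0.0, -1.0]]
force: [-0.5, -0.1, -0.2]
opening: 0.998
[ 0.508 -0.33   0.253] [[ 0.97   0.241 -0.   ]
 [ 0.241 -0.97   0.   ]
 [-0.    -0.    -1.   ]] [-43.573  27.518  83.644  -0.019  68.858  32.471]
```

View pics/c.png

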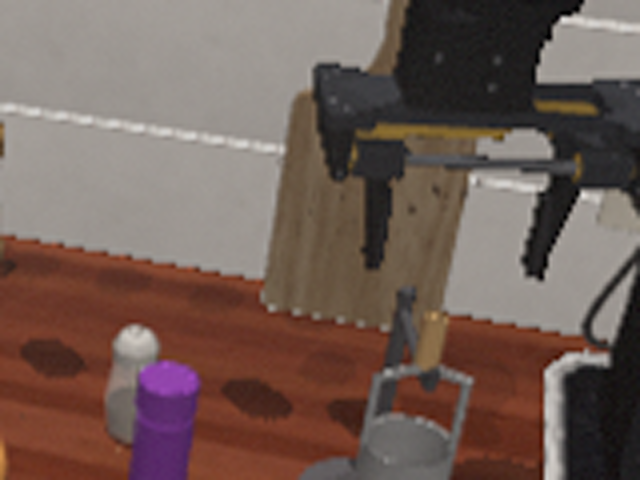

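View pics/d.png

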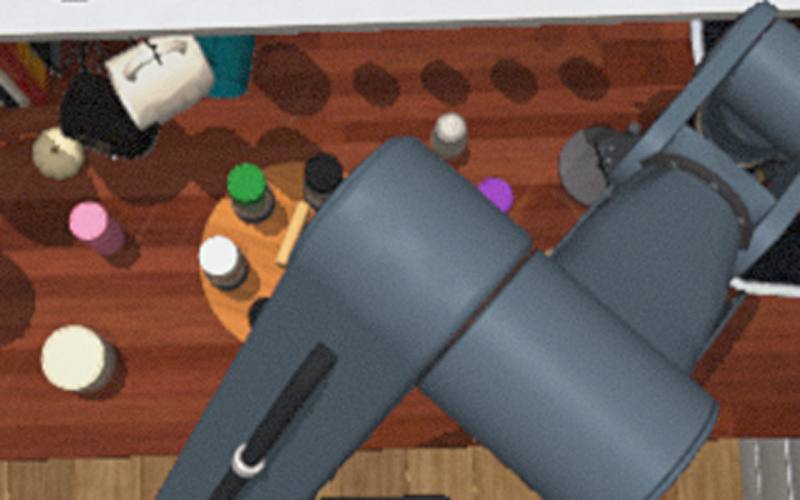

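Side crop: the knob is at (432,340), under the open fingers (tips at 375 and 533). Both crops agree with the choice. I'll check the alignment numerically.

Run:
```python
from h import *
for p in [(.508,-.330,.242),(.508,-.330,.207),(.508,-.330,.188),(.508,-.33,.16)]:
    print((proj("side",p)-[340,120])*4+1.5)
for t in(-1,1): print((proj("side",np.array([.508,-.330,.2424])+t*.0435*np.array([.241,-.97,0]))-[340,120])*4+1.5)
```

```text
[449.50797229 266.87453378]
[438.82238038 315.89373658]
[433.18833953 341.73939804]
[425.0901773  378.88899724]
[377.18878604 262.18012216]
[522.5397837  270.45315739]
```

```bash
python3 -m inch '[{"gripper":100,"dx":2,"dz":35},{"gripper":100,"dx":2,"dz":55},{"gripper":100,"dx":2,"dz":69},{"gripper":100,"dx":2,"dz":69},{"gripper":0,"dx":2,"dz":69},{"gripper":0,"dx":2,"dz":69},{"gripper":0,"dx":2,"dz":69},{"gripper":0,"dx":2,"dz":69},{"gripper":0,"dx":2,"dz":69},{"gripper":0,"dx":2,"dz":69},{"gripper":0,"dx":2,"dz":69},{"gripper":0,"dx":2,"dz":69}]'
```

```text
invalid input
```

```bash
python3 -m inch '[{"gripper":100,"dx":2,"dy":0,"dz":35,"turn":0},{"gripper":100,"dx":2,"dy":0,"dz":55,"turn":0},{"gripper":100,"dx":2,"dy":0,"dz":69,"turn":0},{"gripper":100,"dx":2,"dy":0,"dz":69,"turn":0},{"gripper":0,"dx":2,"dy":0,"dz":69,"turn":0},{"gripper":0,"dx":2,"dy":0,"dz":69,"turn":0},{"gripper":0,"dx":2,"dy":0,"dz":69,"turn":0},{"gripper":0,"dx":2,"dy":0,"dz":69,"turn":0},{"gripper":0,"dx":2,"dy":0,"dz":69,"turn":0},{"gripper":0,"dx":2,"dy":0,"dz":69,"turn":0},{"gripper":0,"dx":2,"dy":0,"dz":69,"turn":0}]'
```

```text
time_s: 3.8
position: [0.511, -0.3285, 0.1847]
tcp_rot: [[0.97, 0.243, 0.0], [0.243, -0.97, -0.0], [0.0, 0.0, -1.0]]
force: [0.7, -0.7, 0.2]
opening: 0.445
```

```bash
python3 -m inch '[{"gripper":0,"dx":0,"dy":0,"dz":0,"turn":0},{"gripper":0,"dx":0,"dy":0,"dz":0,"turn":0},{"gripper":0,"dx":0,"dy":0,"dz":0,"turn":0},{"gripper":0,"dx":0,"dy":0,"dz":0,"turn":0},{"gripper":0,"dx":0,"dy":0,"dz":0,"turn":0},{"gripper":0,"dx":0,"dy":0,"dz":0,"turn":0},{"gripper":0,"dx":0,"dy":0,"dz":0,"turn":0},{"gripper":0,"dx":0,"dy":0,"dz":0,"turn":0}]'
```

```text
time_s: 4.6
position: [0.5108, -0.3283, 0.1845]
tcp_rot: [[0.97, 0.243, -0.0], [0.243, -0.97, 0.001], [-0.0, -0.001, -1.0]]
force: [-0.8, 2.0, 0.4]
opening: 0.175
```

```bash
python3 -m inch '[{"gripper":0,"dx":0,"dy":0,"dz":0,"turn":0},{"gripper":0,"dx":0,"dy":0,"dz":-10,"turn":0},{"gripper":0,"dx":0,"dy":0,"dz":-20,"turn":0},{"gripper":0,"dx":0,"dy":0,"dz":-30,"turn":0},{"gripper":0,"dx":0,"dy":0,"dz":-31,"turn":0},{"gripper":0,"dx":0,"dy":0,"dz":-31,"turn":0},{"gripper":0,"dx":0,"dy":0,"dz":-31,"turn":0}]'
```

```text
time_s: 5.3
position: [0.5107, -0.3284, 0.2154]
tcp_rot: [[0.97, 0.243, -0.0], [0.243, -0.97, 0.0], [-0.0, -0.0, -1.0]]
force: [-0.8, 0.2, -2.5]
opening: 0.175
```

Run:
```python
from h import *
save("side","e.png",(340,120,500,240),4)
```

```text
(no output)
```

View pics/e.png

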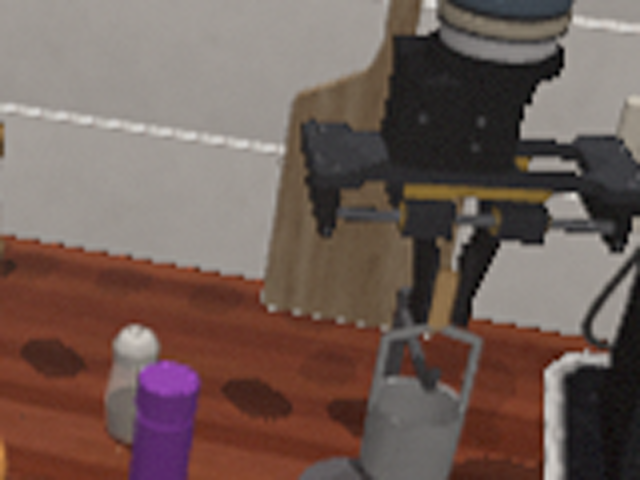

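The lift is good, with the hook tip visible in the arch opening at crop (428,380). Now I'll draw the cup off the hook and carry it over the mat.

```bash
python3 -m inch '[{"gripper":0,"dx":-20,"dy":0,"dz":0,"turn":0},{"gripper":0,"dx":-40,"dy":0,"dz":0,"turn":0},{"gripper":0,"dx":-60,"dy":0,"dz":0,"turn":0},{"gripper":0,"dx":-80,"dy":0,"dz":0,"turn":0},{"gripper":0,"dx":-85,"dy":0,"dz":0,"turn":0},{"gripper":0,"dx":-85,"dy":0,"dz":0,"turn":0},{"gripper":0,"dx":-80,"dy":-20,"dz":0,"turn":0},{"gripper":0,"dx":-75,"dy":-40,"dz":0,"turn":0},{"gripper":0,"dx":-70,"dy":-60,"dz":0,"turn":0},{"gripper":0,"dx":-70,"dy":-79,"dz":0,"turn":0},{"gripper":0,"dx":-70,"dy":-79,"dz":0,"turn":0},{"gripper":0,"dx":-70,"dy":-79,"dz":0,"turn":0}]'
python3 -m inch '[{"gripper":0,"dx":0,"dy":0,"dz":25,"turn":0},{"gripper":0,"dx":0,"dy":0,"dz":50,"turn":0},{"gripper":0,"dx":0,"dy":0,"dz":60,"turn":0},{"gripper":0,"dx":0,"dy":0,"dz":68,"turn":0},{"gripper":0,"dx":0,"dy":0,"dz":74,"turn":0},{"gripper":0,"dx":0,"dy":0,"dz":74,"turn":0},{"gripper":0,"dx":0,"dy":0,"dz":74,"turn":0}]'
python3 - <<'E'
from h import *
save("side","f.png",(320,150,480,310),3.7)
E
```

```text
time_s: 6.55
position: [0.4245, -0.2684, 0.2158]
tcp_rot: [[0.969, 0.245, 0.001], [0.245, -0.969, -0.001], [0.001, 0.001, -1.0]]
force: [0.9, -0.5, -1.4]
opening: 0.176
time_s: 7.25
position: [0.4242, -0.2694, 0.142]
tcp_rot: [[0.97, 0.243, 0.001], [0.243, -0.97, -0.001], [0.001, 0.001, -1.0]]
force: [0.2, -0.0, -0.7]
opening: 0.175
```

View pics/f.png

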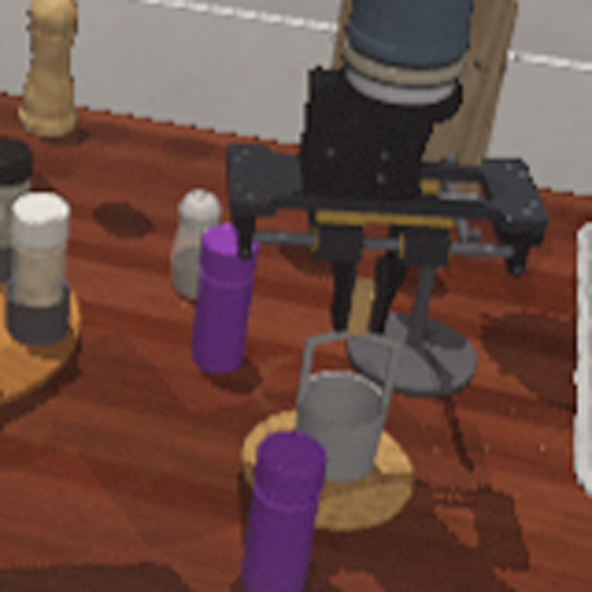

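The cup hangs over the mat: cup foot around (340,475), mat centre around (330,468). I'll lower it gently.

```bash
python3 -m inch '[{"gripper":0,"dx":0,"dy":0,"dz":4,"turn":0},{"gripper":0,"dx":0,"dy":0,"dz":7,"turn":0},{"gripper":0,"dx":0,"dy":0,"dz":9,"turn":0},{"gripper":0,"dx":0,"dy":0,"dz":10,"turn":0},{"gripper":0,"dx":0,"dy":0,"dz":10,"turn":0}]'
```

```text
time_s: 7.8
position: [0.4237, -0.2689, 0.1314]
tcp_rot: [[0.97, 0.243, -0.0], [0.243, -0.97, 0.0], [-0.0, -0.0, -1.0]]
force: [0.0, -0.3, -1.8]
opening: 0.171
```

```bash
python3 -m inch '[{"gripper":0,"dx":0,"dy":0,"dz":1,"turn":0},{"gripper":0,"dx":0,"dy":0,"dz":2,"turn":0},{"gripper":0,"dx":0,"dy":0,"dz":2,"turn":0}]'
```

```text
time_s: 8.1
position: [0.4241, -0.2691, 0.1311]
tcp_rot: [[0.97, 0.243, 0.001], [0.243, -0.97, -0.001], [0.001, 0.001, -1.0]]
force: [-2.6, 2.3, 10.7]
opening: 0.173
```

```bash
python3 -m inch '[{"gripper":0,"dx":0,"dy":0,"dz":-1,"turn":0},{"gripper":0,"dx":0,"dy":0,"dz":-1,"turn":0},{"gripper":70,"dx":0,"dy":0,"dz":-1,"turn":0},{"gripper":70,"dx":0,"dy":0,"dz":-1,"turn":0},{"gripper":70,"dx":0,"dy":0,"dz":-1,"turn":0},{"gripper":70,"dx":0,"dy":0,"dz":-1,"turn":0},{"gripper":70,"dx":0,"dy":0,"dz":-1,"turn":0},{"gripper":70,"dx":0,"dy":0,"dz":-1,"turn":0},{"gripper":70,"dx":0,"dy":0,"dz":-1,"turn":0},{"gripper":70,"dx":0,"dy":0,"dz":-1,"turn":0}]'
python3 -m inch '[{"gripper":70,"dx":0,"dy":0,"dz":-20,"turn":0},{"gripper":70,"dx":0,"dy":0,"dz":-60,"turn":0},{"gripper":70,"dx":0,"dy":0,"dz":-110,"turn":0},{"gripper":70,"dx":0,"dy":0,"dz":-150,"turn":0},{"gripper":70,"dx":0,"dy":0,"dz":-150,"turn":0},{"gripper":70,"dx":0,"dy":0,"dz":-150,"turn":0}]'
python3 - <<'E'
from h import *
print(read_state()["joint_positions"])
cv2.imwrite("pics/g.png",np.hstack([cv2.resize(np.ascontiguousarray(capture("top")[120:280,250:450,::-1]),(500,400)),cv2.resize(np.ascontiguousarray(capture("side")[190:310,360:450,::-1]),(300,400))]))
E
```

```text
time_s: 9.1
position: [0.4238, -0.269, 0.1305]
tcp_rot: [[0.97, 0.243, 0.0], [0.243, -0.97, 0.0], [0.0, -0.0, -1.0]]
force: [0.5, -1.3, 0.6]
opening: 0.687
time_s: 9.7
position: [0.424, -0.2691, 0.2815]
tcp_rot: [[0.97, 0.243, 0.002], [0.243, -0.97, -0.002], [0.001, 0.002, -1.0]]
force: [0.0, -1.1, -1.4]
opening: 0.699
[-4.51692359e+01  1.72588458e+01  9.60543607e+01 -3.46747743e-03
  6.65485895e+01  3.07401175e+01]
```

View pics/g.png

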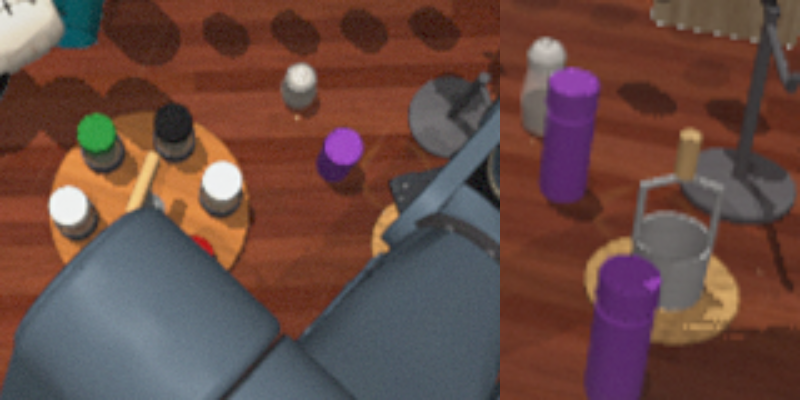

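The cup stands upright on the mat with the gripper clear, and the bystanders are untouched. Next is the bar: centre about (0.472, 0.054), axis azimuth −16°. The carousel needs about +134° (CCW seen from above), and that fits in joint 6's range.

```bash
python3 -m inch '[{"gripper":70,"dx":125,"dy":-302,"dz":0,"turn":0.52},{"gripper":70,"dx":125,"dy":-302,"dz":0,"turn":0.52},{"gripper":70,"dx":125,"dy":-302,"dz":0,"turn":0.52},{"gripper":70,"dx":125,"dy":-302,"dz":0,"turn":0.52},{"gripper":70,"dx":125,"dy":-302,"dz":0,"turn":0.52},{"gripper":70,"dx":125,"dy":-302,"dz":0,"turn":0.52},{"gripper":70,"dx":125,"dy":-302,"dz":0,"turn":0.52},{"gripper":70,"dx":125,"dy":-302,"dz":0,"turn":0.52},{"gripper":70,"dx":125,"dy":-302,"dz":0,"turn":0.52},{"gripper":70,"dx":125,"dy":-302,"dz":0,"turn":0.52},{"gripper":70,"dx":125,"dy":-302,"dz":0,"turn":0.52}]'
python3 - <<'E'
from h import *
s=read_state();print(s["joint_positions"])
save("side","i.png",(220,120,380,260),4)
for z in(.27,.193,.176): print((proj("side",(.472,.054,z))-[220,120])*4+1.5)
E
```

```text
time_s: 10.9
position: [0.4714, 0.053, 0.28]
tcp_rot: [[0.962, -0.273, -0.001], [-0.273, -0.962, -0.0], [-0.001, 0.001, -1.0]]
force: [-0.7, 0.4, 0.4]
opening: 0.699
[-7.10222746e+00  1.51253232e+01  9.95838536e+01 -1.92213910e-02
  6.53665323e+01  9.87468522e+01]
[321.51852816 151.50792887]
[323.05075717 255.35630541]
[323.37340819 277.22430593]
```

View pics/i.png

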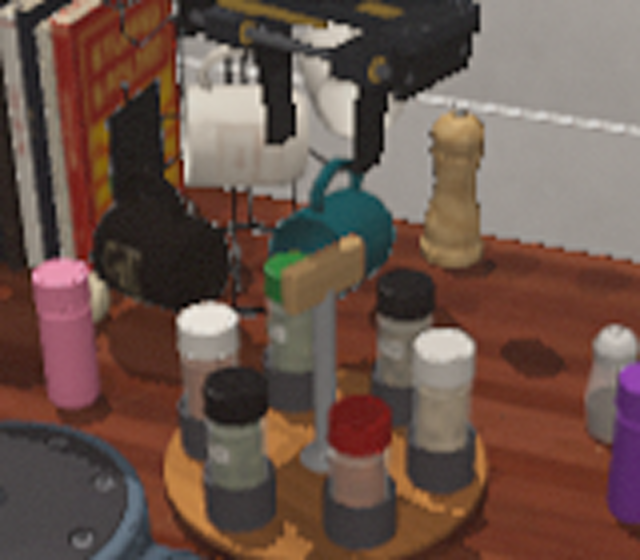

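The bar's centre is at crop (322,275), matching the predicted (323,277), with the fingers right above it. I'll descend and grip.

```bash
python3 -m inch '[{"gripper":70,"dx":0,"dy":0,"dz":40,"turn":0},{"gripper":70,"dx":0,"dy":0,"dz":80,"turn":0},{"gripper":70,"dx":0,"dy":0,"dz":100,"turn":0},{"gripper":70,"dx":0,"dy":0,"dz":108,"turn":0},{"gripper":70,"dx":0,"dy":0,"dz":108,"turn":0},{"gripper":0,"dx":0,"dy":0,"dz":108,"turn":0},{"gripper":0,"dx":0,"dy":0,"dz":108,"turn":0},{"gripper":0,"dx":0,"dy":0,"dz":108,"turn":0},{"gripper":0,"dx":0,"dy":0,"dz":108,"turn":0},{"gripper":0,"dx":0,"dy":0,"dz":108,"turn":0},{"gripper":0,"dx":0,"dy":0,"dz":108,"turn":0},{"gripper":0,"dx":0,"dy":0,"dz":108,"turn":0}]'
python3 -m inch '[{"gripper":0,"dx":0,"dy":0,"dz":0,"turn":0},{"gripper":0,"dx":0,"dy":0,"dz":0,"turn":0},{"gripper":0,"dx":0,"dy":0,"dz":0,"turn":0},{"gripper":0,"dx":0,"dy":0,"dz":0,"turn":0},{"gripper":0,"dx":0,"dy":0,"dz":0,"turn":0}]'
```

```text
time_s: 12.15
position: [0.472, 0.0567, 0.1727]
tcp_rot: [[0.962, -0.274, 0.001], [-0.274, -0.962, 0.005], [-0.0, -0.006, -1.0]]
force: [1.4, 8.4, 1.0]
opening: 0.168
time_s: 12.65
position: [0.472, 0.0566, 0.1728]
tcp_rot: [[0.962, -0.272, 0.001], [-0.272, -0.962, 0.004], [0.0, -0.005, -1.0]]
force: [0.3, 9.5, 0.9]
opening: 0.163
```

```bash
python3 -m inch '[{"gripper":0,"dx":0,"dy":-2,"dz":0,"turn":0},{"gripper":0,"dx":0,"dy":-4,"dz":0,"turn":0},{"gripper":0,"dx":0,"dy":-4,"dz":0,"turn":0}]'
python3 -m inch '[{"gripper":0,"dx":0,"dy":0,"dz":0,"turn":-0.03},{"gripper":0,"dx":0,"dy":0,"dz":0,"turn":-0.1},{"gripper":0,"dx":0,"dy":0,"dz":0,"turn":-0.2},{"gripper":0,"dx":0,"dy":0,"dz":0,"turn":-0.3},{"gripper":0,"dx":0,"dy":0,"dz":0,"turn":-0.4},{"gripper":0,"dx":0,"dy":0,"dz":0,"turn":-0.5},{"gripper":0,"dx":0,"dy":0,"dz":0,"turn":-0.6},{"gripper":0,"dx":0,"dy":0,"dz":0,"turn":-0.7},{"gripper":0,"dx":0,"dy":0,"dz":0,"turn":-0.8},{"gripper":0,"dx":0,"dy":0,"dz":0,"turn":-0.87},{"gripper":0,"dx":0,"dy":0,"dz":0,"turn":-0.9},{"gripper":0,"dx":0,"dy":0,"dz":0,"turn":-0.9}]'
```

```text
time_s: 12.95
position: [0.4721, 0.0569, 0.1727]
tcp_rot: [[0.963, -0.269, -0.002], [-0.269, -0.963, -0.003], [-0.001, 0.004, -1.0]]
force: [-2.2, -4.8, 3.7]
opening: 0.166
time_s: 14.15
position: [0.4726, 0.0541, 0.1727]
tcp_rot: [[0.808, 0.589, -0.001], [0.589, -0.808, -0.008], [-0.006, 0.006, -1.0]]
force: [-2.7, -15.1, 2.7]
opening: 0.165
```

```bash
python3 -m inch '[{"gripper":0,"dx":-2,"dy":3,"dz":0,"turn":-0.03},{"gripper":0,"dx":-2,"dy":3,"dz":0,"turn":-0.1},{"gripper":0,"dx":-2,"dy":3,"dz":0,"turn":-0.2},{"gripper":0,"dx":-2,"dy":3,"dz":0,"turn":-0.3},{"gripper":0,"dx":-2,"dy":3,"dz":0,"turn":-0.4},{"gripper":0,"dx":-2,"dy":3,"dz":0,"turn":-0.5},{"gripper":0,"dx":-2,"dy":3,"dz":0,"turn":-0.6},{"gripper":0,"dx":-2,"dy":3,"dz":0,"turn":-0.67},{"gripper":0,"dx":-2,"dy":3,"dz":0,"turn":-0.7},{"gripper":0,"dx":-2,"dy":3,"dz":0,"turn":-0.7}]'
```

```text
time_s: 15.15
position: [0.4744, 0.0526, 0.1728]
tcp_rot: [[0.241, 0.971, 0.003], [0.971, -0.241, -0.004], [-0.003, 0.004, -1.0]]
force: [1.5, -5.6, -1.1]
opening: 0.166
```

```bash
python3 -m inch '[{"gripper":0,"dx":-1,"dy":0,"dz":0,"turn":-0.03},{"gripper":0,"dx":-1,"dy":0,"dz":0,"turn":-0.1},{"gripper":0,"dx":-1,"dy":0,"dz":0,"turn":-0.2},{"gripper":0,"dx":-1,"dy":0,"dz":0,"turn":-0.3},{"gripper":0,"dx":-1,"dy":0,"dz":0,"turn":-0.4},{"gripper":0,"dx":-1,"dy":0,"dz":0,"turn":-0.5},{"gripper":0,"dx":-1,"dy":0,"dz":0,"turn":-0.6},{"gripper":0,"dx":-1,"dy":0,"dz":0,"turn":-0.7},{"gripper":0,"dx":-1,"dy":0,"dz":0,"turn":-0.74},{"gripper":0,"dx":-1,"dy":0,"dz":0,"turn":-0.74},{"gripper":0,"dx":-1,"dy":0,"dz":0,"turn":-0.74}]'
python3 - <<'E'
from h import *
im=capture("side")[150:310,220:450,::-1]
cv2.imwrite("pics/j.png",cv2.resize(np.ascontiguousarray(im),None,fx=3.4,fy=3.4,interpolation=cv2.INTER_CUBIC))
t=capture("top")[130:280,240:440,::-1]
cv2.imwrite("pics/k.png",cv2.resize(np.ascontiguousarray(t),None,fx=3.4,fy=3.4,interpolation=cv2.INTER_CUBIC))
for c in("side","top"): print(c,"green",blobs(c,(45,100,40),(75,255,255)),"orange",[b for b in blobs(c,(12,180,150),(24,255,255),40) if b[1][4]<200])
E
```

```text
time_s: 16.25
position: [0.4767, 0.0528, 0.1728]
tcp_rot: [[-0.475, 0.88, 0.009], [0.88, 0.475, -0.001], [-0.005, 0.007, -1.0]]
force: [6.0, -0.3, -5.9]
opening: 0.164
side green [([286.5, 219.4], [279, 212, 16, 15, 206])] orange []
top green [] orange []
```

View pics/j.png

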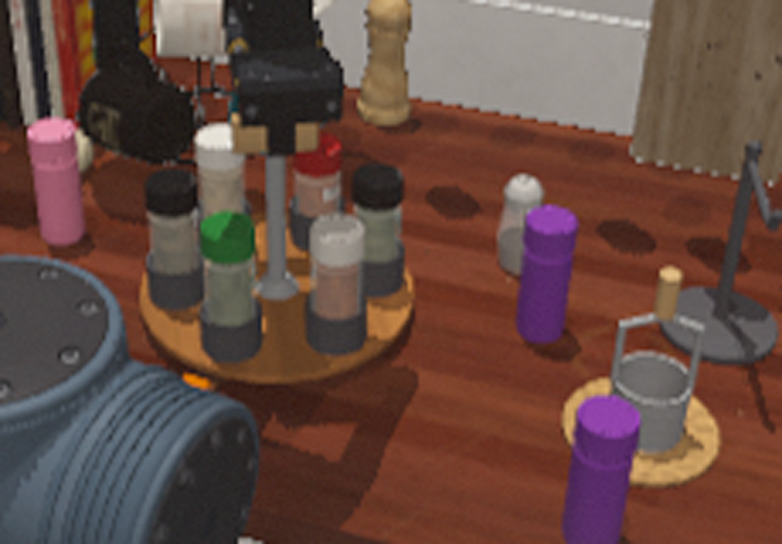

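Green jar stands at the front, cap at crop (228,238), and the tip of the orange pointer at (197,382). I'll check the angle numerically.

Run:
```python
from h import *
np.set_printoptions(precision=4,suppress=True)
k=get_calibration("side")
# side-camera consistency: predict pixels for candidate rotations
ax=np.array([.4722,.0535]);p=np.array([.337,.073])
f=(p-ax)/np.linalg.norm(p-ax);perp=np.array([-f[1],f[0]])
print("pointer pix pred",proj("side",[*p,.01]),"meas 275.1 264.3")
for z in(.125,.128,.131):
    g=atz("side",286.5,219.4,z)[:2]-ax; print(z,g+ax,"along",g@f,"lat",g@perp)
J=lambda u,v:(u/3.4+220-.35,v/3.4+150-.35)
print("post base axis", atz("side",*J(277,288),.036))
print("socket green (foot at disc z .05 front)",atz("side",*J(231,335),.04), "pred",proj("side",[*(ax+.085*f),.128]),proj("side",[*(ax+.085*f),.04]))
# other jars -> fit: white-front cap etc.
for n,(u,v) in dict(green=(228,222),white=(337,228),black=(378,178),blackL=(171,180),whiteB=(220,134)).items():
    g=atz("side",*J(u,v),.133)[:2];print(n,g,np.degrees(np.arctan2(*(g-ax)[::-1])))
print(np.degrees(np.arctan2(f[1],f[0])))
```

```text
pointer pix pred [275.9873 264.9275] meas 275.1 264.3
0.125 [0.392  0.0623] along 0.08064130519573 lat 0.0027318905339596606
0.128 [0.388  0.0605] along 0.08433742136159612 lat 0.0051209002727007485
0.131 [0.384  0.0586] along 0.08803353752746236 lat 0.007509910011441797
post base axis [0.4555 0.0473 0.036 ]
socket green (foot at disc z .05 front) [0.3793 0.0565 0.04  ] pred [284.6982 218.996 ] [285.7867 245.5667]
green [0.4007 0.0652] 170.72060193687005
white [ 0.4224 -0.0169] -125.2874884223406
black [ 0.5032 -0.0239] -68.14253677204307
blackL [0.441  0.1331] 111.39182657902246
whiteB [0.5238 0.126 ] 54.57904205449965
171.79278358808185
```

View pics/k.png

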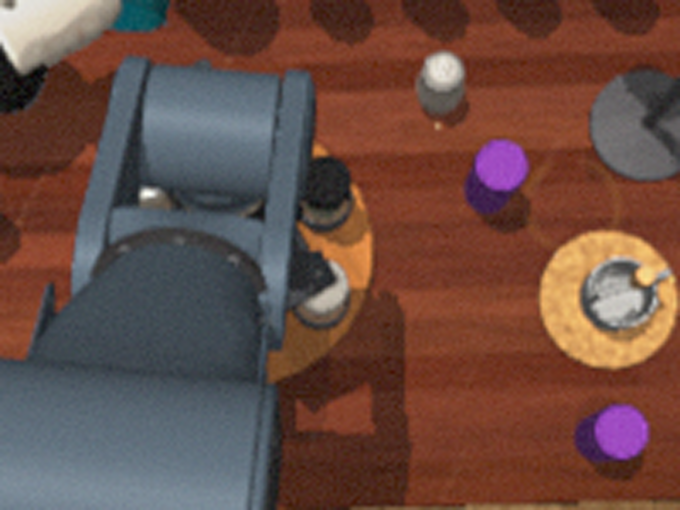

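All estimates put the jar within about 0–5 mm of the pointer line, possibly a touch over-rotated (side view says +3–5 mm, the top-view fit 0). I'll trim 0.02 rad back, settle, check and hand in.

```bash
python3 -m inch '[{"gripper":0,"dx":0,"dy":0,"dz":0,"turn":0.01},{"gripper":0,"dx":0,"dy":0,"dz":0,"turn":0.02},{"gripper":0,"dx":0,"dy":0,"dz":0,"turn":0.02},{"gripper":0,"dx":0,"dy":0,"dz":0,"turn":0.02},{"gripper":0,"dx":0,"dy":0,"dz":0,"turn":0.02},{"gripper":0,"dx":0,"dy":0,"dz":0,"turn":0.02},{"gripper":0,"dx":0,"dy":0,"dz":0,"turn":0.02},{"gripper":0,"dx":0,"dy":0,"dz":0,"turn":0.02}]'
python3 - <<'E'
from h import *
ax=np.array([.4722,.0535]);f=np.array([-.9898,.1428]);perp=np.array([-f[1],f[0]])
b=blobs("side",(45,100,40),(75,255,255))[0][0];g=atz("side",*b,.127)[:2]-ax
print(b,g@f,g@perp, np.abs(read_state()["qvel"]).max())
# knob upright check on the mat
t=[x[0] for x in blobs("top",(12,90,150),(24,255,255)) if 425<x[0][0]<445 and x[1][4]<60]
print("knob?",t,"pred",proj("top",[.424,-.269,.15]))
hand_in()
E
```

```text
time_s: 17.35
position: [0.4766, 0.0528, 0.1728]
tcp_rot: [[-0.457, 0.89, 0.009], [0.89, 0.457, -0.001], [-0.005, 0.007, -1.0]]
force: [6.2, -1.1, -5.5]
opening: 0.168
[285.9, 219.2] 0.08307091950355212 0.002461243570706906 0.07553943200259229
knob? [] pred [429.02642226 210.45516018]
the job is handed in; nothing more can be done
```

I've handed the job in at about 17 s of the 51 s allowed, and I believe every step is met. No verdict was reported.

- **Cup:** I lifted it 31 mm, drew it 85 mm along the hook arm, and set it down on the cork mat. I lowered it until it touched, then let go. Both camera views showed it upright on the mat. It was released about 1 mm from the mat centre I had measured.
- **Carousel:** I gripped the bar and turned the carousel about +133° as seen from above. The green-capped jar then measured about 2.5 mm off the pointer line and 83 mm in front of the axis. The limit is 10 mm.
- **At the end:** the gripper was still shut on the bar at an opening of 0.168, about 14.6 mm on a 14 mm bar. The arm was essentially still, and all six jars showed upright in the last side picture. The shaker and look-alikes looked untouched; the low jar and pumpkin were mostly hidden by then, but I never went near them.

**Checks that failed or disagreed:**
- The first side-view angle estimate read 3 to 5 mm over-rotated where the top-view fit said about 0. I trimmed back 0.02 rad as a compromise.
- The last automatic search for the knob in the top view found nothing, so the cup's state rests on the pictures taken just before.
- The side forces on the bar reached about 15 N during the turn and were about 6 N at the end, because the jaws were a few millimetres off the axis.

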